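# Hold the bayonet test plug home in the valve test fixture

### The arm

A 6-joint arm with a two-finger parallel gripper is mounted at the origin on a cart in front of the work surface, level with it; the furniture and walls round the work are solid. World frame = base frame: x ahead of the robot, y to its left, z up, the work surface at z = 0. Lengths are in mm, angles in rad, forces in N, time in s.
With the tool pointing down it reaches from about 350 to 975 mm from the base axis. Payload 7.1 kg.
Tool frame: the origin (TCP) lies midway between the tips of the shut fingers; the grasp point (between the pads) lies 19 mm behind it (ctrl.grip_point_offset is the distance from the TCP to the grasp point, in mm); z points along the fingers, y is the line along which they close (so a half turn about z gives the same grasp; the last joint's range is limited). The gripper opens to 88 mm and grips with 3 to 60 N. Pads are 20 mm wide; open, the fingers measure 115 mm over their backs; the gripper's body (75 mm by 178 mm) begins 61 mm behind the grasp point.
Start: joints at [0.759, 0.423, 1.63, -0, 1.089, -0.019], TCP at [445.169, 438.667, 222.675] pointing down, gripper open.
Joint ranges: [-3, 3], [-0.9, 2.11], [0.09, 2.58], [-1.31, 4.45], [0.11, 2.69], [-2.54, 2.54]. Speed limits (rad/s): [2.39, 2.39, 3.01, 3.14, 3.14, 3.14].

### API

Orientations are given as a rotation vector (axis times angle).
In Python, from workcell import get_obs, optics, close_job, spotter, ctrl gives the robot as it stands. The module is installed in compiled form; this text tells all that it offers.
- The arm moves only by the tool move_arm, never from a script. Its argument "rows" is a list of rows, each a list of 5 numbers: the shift along the tool's x, y, z in cm, then the turn about the tool's z in degrees, then the opening in per cent of the stroke, from 0 (shut) to 100 (fully open). A call has 1 to 10 rows; each row shifts and turns the commanded pose from where the row before left it, along the tool's axes as they then stand; what a row does not reach is not made up. A row lasts 1/8 s, in which the tool goes at most 62.5 mm and 10.7 degrees, less where a joint would pass 70% of its speed; a pose out of reach is approached as far as the arm can. A call with a gripper value outside its range is refused whole. The fingers move at their own pace and stop on an object; the grip force is fixed at half the most. Time passes only in rows, so rows that do not move let the fingers close. It gives the time, the measured TCP pose, the force, the opening and the grip force at its end, in the units of the state.
- get_obs(): the state, without advancing time (a new reading comes with each control period).
- optics.get_image(name): name is "scene" or "top" or "wrist"; returns the picture (420x560x3 uint8, blue, green, red); there is no depth.
- optics.calibration(name): a dict with "camera_matrix" (3x3 intrinsics, pixels), "distortion" ([k1, k2, p1, p2, k3] as OpenCV has them; the pictures are not rectified), "xyz" and "orientation" of the camera in the world. Camera axes: x right, y down, z forward; pixel columns grow to the right and rows downward; lengths in mm; the calibration is good to about 2 mm. A picture is of the moment at which its call begins: read the wrist's pose just before it. calibration takes no time and is no camera call; for the wrist camera it gives the pose at the moment of the call.
- close_job(): hands the job in; it is judged then, once.
Trained networks look in the newest picture that a camera, given by its name, has taken for a name from the list of things; names that differ only in an ending like _2 or _b are one class to them, and where a whole thing is asked for, a point or a joint stands for the part that bears it (a point fixed in the world has none). Each returns a list of dicts, best first, with "conf" (0 to 1); they miss things now and then, are a little off and sometimes report something else, mostly with a low value. They report only what shows in the picture. A call takes as long as a camera call.
- spotter.find_in(camera, label): "point" ([column, row] in pixels, amid what is visible of it).
- spotter.regions_of(camera, label): "region" (420x560 bool, what is visible of it) and "point" ([column, row] in pixels, amid what is visible of it).
The state is a dict: "t": time; "qpos": joint angles; "qvel": joint speeds; "joint_torque": joint torques, N m; "ee_pos": TCP position; "orientation": TCP orientation; "ft_force": force on the tool from outside, world axes, zero at the start; "moment": the same for the moment, N m; "width": finger opening in mm; "grasp_force": force on a finger pad.
Only numpy, scipy, OpenCV 4.12 (cv2) and the standard library are available. Lean on these libraries where they do the work, as an engineer would, in place of code of your own. Each camera call takes 0.05 s, during which the arm holds its last target. There are 200 camera calls.

### The job

Lift the domed lid off the steel pot by its knob and set it down upright on the free table, without dropping it. Then take the bayonet plug out of the pot by its grip bar, push it into the test fixture with its two lugs going down through the two slots, and against the spring turn it a quarter turn clockwise (seen from above) to the stop. The fixture's valve is open only while the plug is pressed in, so finish still gripping the plug and pressing it fully home, collar down on the fixture's rim; leave the ink bottle and the check weight where they stand and the pot upright on the table.

Things in the scene. Friction and masses are not known exactly. Their poses are not given: they have to be found in the camera images.
- lid: Loose domed steel lid on the pot, 0.2 kg, 120 mm across, black knob on top. Origin on its axis at the bottom of the ring under it (z up); the ring, 94 mm across, drops 6 mm into the pot. Origin 44 mm above the table when on the pot, 0 when upright on the table. Dome top 62 mm above the origin. Free table to set it down: round x 0.67, y -0.14.
- lid_knob (a point): Centre of the lid's knob head: 26 mm across, 28 mm high; 84 mm above the lid's origin, its top 98 mm above the origin, 8 mm free between the head and the dome. Same axes as the lid.
- pot: Loose round steel pot, 0.7 kg, 112 mm across, 50 mm high, wall 5 mm, inner floor 4 mm above its origin (centre of its underside). It stands left or right of the bottle, the fixture on the other side. Beware of the room's cables hanging at the left, round x 0.55 to 0.75, y 0.27 to 0.6.
- plug: Loose aluminium bayonet plug, 0.15 kg, upright in the pot under the lid, 86 mm high. Origin: centre of its lower end, z up. Shank 32 mm across, 0 to 48 mm up; two lugs on it at +x and -x, reaching 25 mm from the axis, 8 mm wide (y), 29 to 35 mm up; collar 60 mm across, 48 to 54 mm up; grip bar above that. Same after half a turn.
- plug_bar (a point): Centre of the plug's upright grip bar, on the axis, 72 mm above the plug's origin. Bar 46 mm long along x (in line with the lugs), 12 mm thick along y, 32 mm high (its top 14 mm above this point, collar 18 mm below). In the pot the bar stands wholly above the pot's rim. Axes as the plug.
- fixture: Fixed test fixture: 76 mm round aluminium socket on a grey 104 mm square base plate, 66 mm high, brass stub at +y. Origin: centre of its underside, z up. The plug is fully home when its collar lies on the rim, its origin 18 mm above this one and plug_bar 24 mm above the mouth. It can turn only within 5 mm of home (lugs below the rim); let go after turning, it would rise those 5 mm.
- fixture_mouth (a point): Centre of the fixture's mouth, top of the rim, 66 mm above its origin, axes as the fixture. Bore 36 mm across; two slots at +x and -x, 12 mm wide (y), reaching 26.5 mm from the axis. Rim 8 mm thick; below it the lugs turn clockwise seen from above, from the slots to stops a bit over 90 degrees on; anticlockwise is blocked.
- plunger (a joint): Spring plunger down in the fixture's bore, m pressed down: 0 untouched, 0.012 with the plug fully home. The plug's foot meets it 12 mm above home; it pushes up with 3 N at first, 10 N at home.
- bottle: Bystander: ink bottle, 44 mm across, 90 mm high, standing between pot and fixture; origin at the centre of its underside.
- weight: Bystander: check weight, 28 mm across, 46 mm high, standing at the front; origin at the centre of its underside.

How it is judged (in metres and radians):
On the way, in this order (a step that is already met when the one before it is completed fails the run):
1. the lid is set down upright on the table beside the pot and let go (horizontal distance between lid and pot above 0.108 m and height (world z) of lid between -0.006 and 0.008 m and angle between lid's own z axis and vertical below 0.1 rad and contact force between the fingers and lid below 0.1 N and linear speed of lid below 0.05 m/s), for 0.2 s.
2. the plug is pushed into the fixture, lugs in the slots, onto the spring (plunger down more than 4 mm, lugs within 0.3 rad of the slots) (value of joint plunger above 0.004 m and angle between the x axis of plug and the x axis of fixture, either way round below 0.3 rad and horizontal distance between plug and fixture below 0.005 m), for 0.04 s.
At the end, for the whole second after the job is handed in: Fingers still grip the plug (over 2 N); it is upright in the fixture, turned 80 to 100 degrees from the slots, within 2 mm of home, plunger down over 10 mm. Lid upright on the table clear of the pot, untouched; pot upright on the table; bottle and weight within 30 mm of their starts (value of joint plunger above 0.01 m and angle between the x axis of plug and the x axis of fixture, either way round above 1.38 rad and z of plug in the frame of fixture below 0.02 m and horizontal distance between plug and fixture below 0.005 m and angle between each of plug, lid, pot's own z axis and vertical below 0.1 rad and contact force between the fingers and plug above 2 N and contact force between the fingers and lid below 0.1 N and horizontal distance between lid and pot above 0.108 m and height (world z) of lid between -0.006 and 0.008 m and height (world z) of pot between -0.006 and 0.008 m and distance of each of bottle, weight from where it was at the start of the episode below 0.03 m); the arm keeps its last pose, push and grip.
It fails at once if the lid is dropped (moves faster than 0.6 m/s with no finger on it) (contact force between the fingers and lid below 0.05 N and linear speed of lid above 0.6 m/s).
It fails at once if the ink bottle or the check weight is moved more than 30 mm (distance of any of bottle, weight from where it was at the start of the episode above 0.03 m).
It fails at once if the pot is tipped over (angle between pot's own z axis and vertical above 0.5 rad).
It also fails if it takes over 70 s, if anything falls off the work surface, if the arm or the gripper's body presses on something with over 40 N, if the wrist force passes 120 N, or if a joint passes its speed limit or range.

## Working session

There is one attempt and no reset: what is moved stays moved. The work goes in short steps, Python scripts to look and compute and a tool call to move; the robot and the scene stay as the last step left them, time stands still between calls to the robot, and variables do not carry over. Pictures are saved under pics/ and viewed, at most 10 in all, crops included, and the job is handed in when it is done.

Besides the shell and the picture viewer there is one more tool, called after "Call:" by a JSON object that holds its "op" and its "data", one argument or row to a line. move_arm: Moves the arm, as the interface text tells. Its arguments: {"type":"object","properties":{"rows":{"type":"array","items":{"type":"array","items":{"type":"number"}}}},"required":["rows"]}

```bash
mkdir -p pics; cat > h.py <<'E'
import numpy as np, cv2
from scipy.spatial.transform import Rotation as R
from workcell import get_obs, optics, close_job, spotter, ctrl
def cal(n):
    c=optics.calibration(n); return np.array(c["camera_matrix"],float),np.array(c["distortion"],float),np.array(c["xyz"],float),c["orientation"]
def ray(c,uv):
    K,D,p,o=c; q=cv2.undistortPoints(np.array([[uv]],float),K,D)[0,0]
    return p,R.from_rotvec(np.array(o,float)).apply([q[0],q[1],1])
def onz(c,uv,z):
    p,d=ray(c,uv); return p+d*(z-p[2])/d[2]
def tri(l):
    A=0;b=0
    for c,uv in l:
        p,d=ray(c,uv); d=d/np.linalg.norm(d); M=np.eye(3)-np.outer(d,d); A=A+M; b=b+M@p
    return np.linalg.solve(A,b)
def proj(c,X):
    K,D,p,o=c; r=R.from_rotvec(np.array(o,float)).inv(); 
    return cv2.projectPoints(np.atleast_2d(np.array(X,float)),r.as_rotvec(),-r.apply(p),K,D)[0][:,0]
def tool(v):
    return R.from_rotvec(get_obs()["orientation"]).inv().apply(v)/10
E
python3 - <<'E'
from h import *
np.set_printoptions(precision=1,suppress=True)
s=get_obs();print(s["t"],s["ee_pos"],R.from_rotvec(s["orientation"]).as_matrix(),s["width"],ctrl.grip_point_offset)
ims=[]
pts={}
for n in("scene","top"):
    im=optics.get_image(n);c=cal(n);print(n,c[2],R.from_rotvec(c[3]).as_matrix()[:,2])
    for l in("lid","lid_knob","pot","fixture","fixture_mouth","bottle","weight"):
        r=spotter.find_in(n,l)
        print(n,l,[(np.round(x["point"]),round(x["conf"],2)) for x in r[:3]])
        if r: pts[n,l]=(c,r[0]["point"])
    cv2.imwrite(f"pics/{n}0.png",im)
for l in("lid","lid_knob","pot","fixture","fixture_mouth","bottle","weight"):
    if("scene",l)in pts and("top",l)in pts: print(l,tri([pts["scene",l],pts["top",l]]))
E
```

```text
0.0 [444.8 438.3 221.9] [[-0.7  0.7 -0. ]
 [ 0.7  0.7 -0. ]
 [ 0.  -0.  -1. ]] 87.92804076661463 18.700000000000003
scene [104.2 314.5 735.1] [ 0.4 -0.5 -0.8]
scene lid []
scene lid_knob [(array([173., 268.]), 0.55)]
scene pot [(array([300., 158.]), 0.66), (array([187., 300.]), 0.56)]
scene fixture [(array([300., 156.]), 0.64)]
scene fixture_mouth [(array([303., 155.]), 0.6)]
scene bottle [(array([261., 203.]), 0.7)]
scene weight [(array([322., 239.]), 0.84)]
top [ 350.4 -130.3  931.5] [ 0.1  0.  -1. ]
top lid [(array([174., 182.]), 0.75)]
top lid_knob [(array([174., 179.]), 0.58)]
top pot [(array([204., 195.]), 0.53), (array([274., 183.]), 0.31)]
top fixture [(array([362., 167.]), 0.95)]
top fixture_mouth [(array([360., 166.]), 0.66)]
top bottle [(array([274., 180.]), 0.79)]
top weight [(array([299., 249.]), 0.5)]
lid_knob [533.3  93.6  58.6]
pot [415.9 -34.8 315.7]
fixture [ 564.2 -304.3   20.5]
fixture_mouth [ 559.4 -301.7   28.6]
bottle [ 523.4 -116.7   54.3]
weight [ 389.9 -162.6    3.4]
```

View pics/scene0.png

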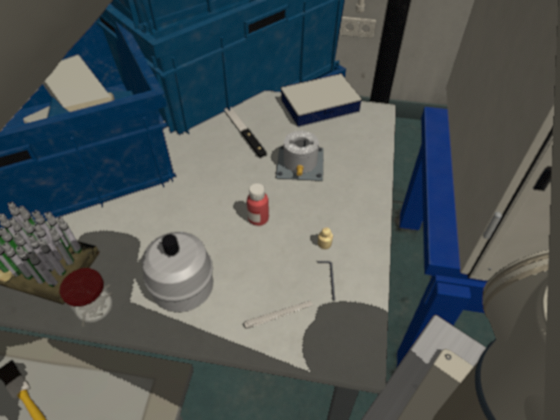

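View pics/top0.png

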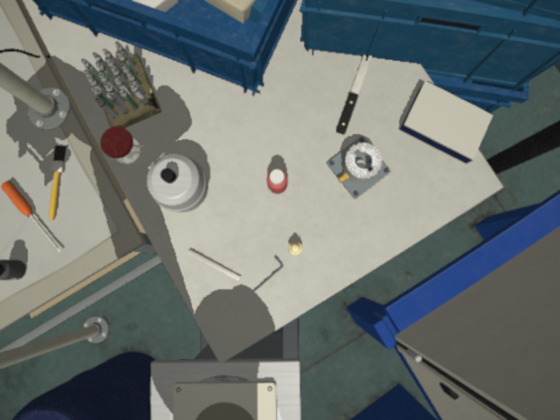

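The scene view shows the knob at (171,243) and the fixture socket at (300,150) with its brass stub at (299,170). The top view shows the knob at (168,174), the bottle at (277,181), the weight at (295,246), the fixture mouth at (364,158) and its stub at (344,177). The robot arm isn't in either view.

```bash
python3 - <<'E'
from h import *
np.set_printoptions(precision=1,suppress=True)
a,b=cal("scene"),cal("top")
print("knob",tri([(a,(171,243)),(b,(168,174))]),onz(a,(171,243),128),onz(b,(168,174),128))
print("mouth",onz(b,(364,158),66),onz(a,(300,143),66))
print("plate",onz(b,(358,169),8),onz(a,(300,161),8))
print("stub",onz(b,(344,177),30),onz(a,(299,170),30))
print("bottle",onz(b,(278,175),90),onz(a,(257,189),90)); print("wt",onz(b,(294,242),46),onz(a,(326,231),46))
w=cal("wrist");s=get_obs();Rm=R.from_rotvec(s["orientation"])
print("wristcam in tool",Rm.inv().apply(w[2]-s["ee_pos"]),(Rm.inv()*R.from_rotvec(w[3])).as_matrix())
k=tri([(a,(171,243)),(b,(168,174))]);print("to knob, tool cm",tool(k-s["ee_pos"]))
E
```

```text
knob [528.7  87.3 128.6] [528.6  86.8 128. ] [529.2  87.7 128. ]
mouth [ 567.8 -303.5   66. ] [ 563.7 -294.8   66. ]
plate [ 557.6 -300.5    8. ] [ 565.4 -300.     8. ]
stub [ 535.7 -265.4   30. ] [ 535.6 -258.1   30. ]
bottle [ 530.2 -124.1   90. ] [ 527.6 -117.7   90. ]
wt [ 397.8 -154.    46. ] [ 385. -151.   46.]
wristcam in tool [  75.7    0.1 -160.4] [[ 0.  -1.  -0.3]
 [ 1.   0.  -0. ]
 [ 0.  -0.3  1. ]]
to knob, tool cm [-30.9 -18.7   9.4]
```

Call:
{"op": "move_arm", "data": {
  "rows": [
    [-2.8,-2.8,0,0,100],
    [-2.8,-2.8,0,0,100],
    [-2.8,-2.8,0,0,100],
    [-2.8,-2.8,0,0,100],
    [-2.8,-2.8,0,0,100],
    [-2.8,-2.8,0,0,100],
    [-3.5,-0.5,0,0,100],
    [-3.5,-0.5,0,0,100],
    [-3.5,-0.5,0,0,100],
    [-3.5,-0.3,0,0,100]
  ]
}}

```text
t: 2.05
ee_pos: [529.5, 87.7, 222.9]
orientation: [1.213, 2.898, 0.0]
ft_force: [0.4, -0.1, 0.8]
width: 88.0
grasp_force: 0.0
```

```bash
cat > look.py <<'E'
from h import *
import sys
np.set_printoptions(precision=2,suppress=True)
c=cal("wrist");im=optics.get_image("wrist");cv2.imwrite(f"pics/{sys.argv[1]}.png",im)
s=get_obs();print("t",s["t"],"tcp",s["ee_pos"],"R",R.from_rotvec(s["orientation"]).as_matrix().ravel(),"f",s["ft_force"],s["width"])
for a in sys.argv[2:]:
    l,z=a.split(":")
    for r in spotter.find_in("wrist",l)[:2]:
        X=onz(c,r["point"],float(z)); print(l,r["point"],r["conf"],X,"tool cm",tool(X-s["ee_pos"]))
E
python3 look.py w1 lid_knob:128 lid:80 pot:25 bottle:45
```

```text
t 2.1 tcp [532.18  85.36 223.09] R [-0.7   0.71  0.    0.71  0.7  -0.   -0.    0.   -1.  ] f [ 2.31 -1.42  0.43] 87.63574436923764
lid_knob [277.5, 193.8] 0.7 [517.32  99.05 128.  ] tool cm [ 2.03 -0.11  9.51]
lid [278.5, 191.3] 0.65 [523.85  93.75  80.  ] tool cm [ 1.18 -0.01 14.31]
```

View pics/w1.png

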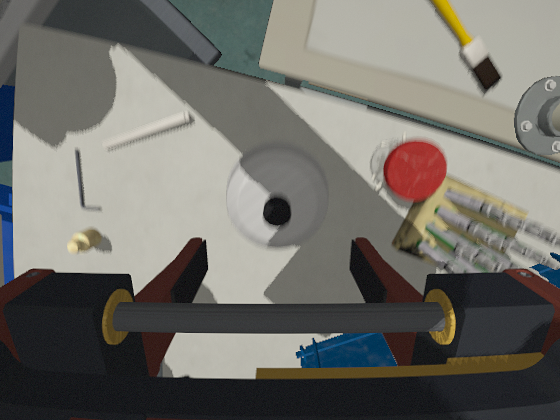

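The wrist view shows the lid's knob at (278,210), centred between the fingers (whose tips are at about (198,240) and (360,240)).

```bash
python3 - <<'E'
from h import *
np.set_printoptions(precision=1,suppress=True)
c=cal("wrist");s=get_obs();print(s["ee_pos"])
X=onz(c,(278,211),135);print(X,tool(X-s["ee_pos"]))
print(proj(c,[s["ee_pos"],[529,87,128]]))
E
```

```text
[528.3  88.9 222.5]
[526.2  90.6 135. ] [ 0.3 -0.   8.8]
[[278.1 256. ]
 [277.4 213.6]]
```

Call:
{"op": "move_arm", "data": {
  "rows": [
    [0.1,0,3,0,100],
    [0,0,3,0,100],
    [0,0,3,0,100],
    [0,0,1.5,0,100],
    [0,0,0.5,0,100],
    [0,0,0,0,0],
    [0,0,0,0,0],
    [0,0,0,0,0],
    [0,0,0,0,0],
    [0,0,0,0,0]
  ]
}}

```text
t: 3.55
ee_pos: [528.3, 89.4, 112.9]
orientation: [1.213, 2.898, 0.0]
ft_force: [-0.3, 0.5, -0.1]
width: 41.2
grasp_force: 0.0
```

Call:
{"op": "move_arm", "data": {
  "rows": [
    [0,0,0,0,0],
    [0,0,0,0,0],
    [0,0,0,0,0],
    [0,0,0,0,0],
    [0,0,0,0,0],
    [0,0,0,0,0],
    [0,0,-0.5,0,0],
    [0,0,-1.0,0,0],
    [0,0,-2,0,0]
  ]
}}

```text
t: 4.68
ee_pos: [527.9, 89.6, 147.9]
orientation: [-1.213, -2.897, 0.001]
ft_force: [-0.9, 0.2, -3.5]
width: 25.7
grasp_force: 30.0
```

Call:
{"op": "move_arm", "data": {
  "rows": [
    [0,0,-4,0,0],
    [0,0,-4,0,0],
    [-3.3,-0.8,0,0,0],
    [-3.3,-0.8,0,0,0],
    [-3.3,-0.8,0,0,0],
    [-3.3,-0.8,0,0,0],
    [-3.3,-0.8,0,0,0],
    [-3.3,-0.8,0,0,0],
    [-3.3,-0.8,0,0,0],
    [-3.2,-0.6,0,0,0]
  ]
}}

```text
t: 5.92
ee_pos: [669.2, -142.3, 228.2]
orientation: [1.213, 2.897, 0.001]
ft_force: [-0.2, 0.3, -3.1]
width: 25.1
grasp_force: 30.0
```

Call:
{"op": "move_arm", "data": {
  "rows": [
    [0,0,0,0,0],
    [0,0,3,0,0],
    [0,0,4,0,0],
    [0,0,4,0,0]
  ]
}}

```text
t: 6.42
ee_pos: [668.4, -140.5, 117.3]
orientation: [1.212, 2.898, 0.001]
ft_force: [0.1, -0.4, -2.2]
width: 25.4
grasp_force: 30.0
```

Call:
{"op": "move_arm", "data": {
  "rows": [
    [0,0,2.5,0,0],
    [0,0,1.5,0,0],
    [0,0,0.4,0,0],
    [0,0,0.2,0,0],
    [0,0,0.1,0,0],
    [0,0,0,0,0]
  ]
}}

```text
t: 7.18
ee_pos: [669.0, -141.5, 71.4]
orientation: [1.213, 2.897, 0.0]
ft_force: [-1.0, -0.8, -2.2]
width: 25.7
grasp_force: 30.0
```

Call:
{"op": "move_arm", "data": {
  "rows": [
    [0,0,0.1,0,0],
    [0,0,0.1,0,0],
    [0,0,0,0,0]
  ]
}}

```text
t: 7.55
ee_pos: [668.7, -141.4, 68.7]
orientation: [1.213, 2.898, 0.0]
ft_force: [1.4, 0.6, -1.6]
width: 25.5
grasp_force: 30.0
```

Call:
{"op": "move_arm", "data": {
  "rows": [
    [0,0,0.1,0,0],
    [0,0,0,0,0]
  ]
}}

```text
t: 7.8
ee_pos: [668.8, -141.5, 68.6]
orientation: [1.213, 2.898, 0.0]
ft_force: [-2.0, 0.8, 4.3]
width: 25.2
grasp_force: 30.0
```

Call:
{"op": "move_arm", "data": {
  "rows": [
    [0,0,0,0,60],
    [0,0,0,0,60],
    [0,0,0,0,60],
    [0,0,0,0,60],
    [0,0,0,0,60],
    [0,0,0,0,60],
    [0,0,-1,0,100],
    [0,0,-4,0,100],
    [0,0,-5,0,100],
    [0,0,-5,0,100]
  ]
}}

```text
t: 9.05
ee_pos: [668.5, -141.4, 219.8]
orientation: [1.213, 2.898, 0.0]
ft_force: [0.6, 0.3, -0.5]
width: 86.8
grasp_force: 0.0
```

Call:
{"op": "move_arm", "data": {
  "rows": [
    [3.3,0.8,0,0,100],
    [3.3,0.8,0,0,100],
    [3.3,0.8,0,0,100],
    [3.3,0.8,0,0,100],
    [3.3,0.8,0,0,100],
    [3.3,0.8,0,0,100],
    [3.3,0.8,0,0,100],
    [3.2,0.6,0,0,100],
    [0,0,0,0,100]
  ]
}}

```text
t: 10.18
ee_pos: [527.3, 90.7, 218.4]
orientation: [1.209, 2.899, 0.001]
ft_force: [-0.4, -1.0, -0.2]
width: 88.3
grasp_force: 0.0
```

```bash
python3 - <<'E'
from h import *
optics.get_image("wrist")
E
python3 look.py w2 plug_bar:80 plug:70 pot:50
```

```text
t 10.275 tcp [528.66  89.38 218.38] R [-0.7   0.71  0.    0.71  0.7  -0.   -0.    0.   -1.  ] f [ 0.05 -0.4  -0.01] 87.55319148772035
plug_bar [270.0, 200.7] 0.73 [522.74  82.99  80.  ] tool cm [-0.03 -0.88 13.84]
plug [268.8, 193.7] 0.94 [517.89  85.69  70.  ] tool cm [ 0.5  -1.04 14.84]
pot [287.1, 177.9] 0.89 [522.62 110.05  50.  ] tool cm [ 1.91  1.01 16.84]
```

View pics/w2.png

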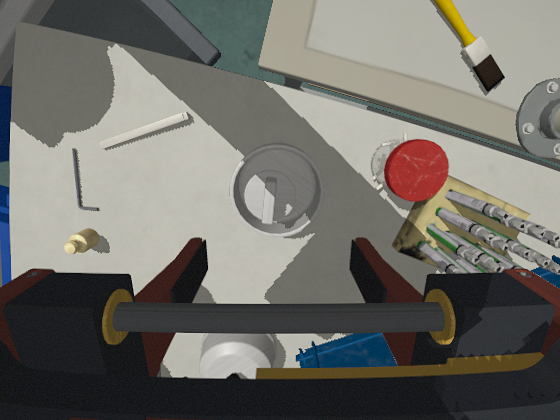

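The wrist view shows the open pot centred at (276,189), with the plug's bar running nearly straight up the picture from (269,177) to (268,223). The lid stands at (238,352). I'll crop in for the bar's angle.

```bash
python3 - <<'E'
from h import *
np.set_printoptions(precision=1,suppress=True)
im=cv2.imread("pics/w2.png");c=cv2.resize(im[140:250,215:335],None,fx=5,fy=5,interpolation=cv2.INTER_CUBIC);cv2.imwrite("pics/w2c.png",c)
c=cal("wrist");s=get_obs()
r=spotter.regions_of("wrist","plug_bar")
for x in r[:2]:
    m=x["region"];p=np.argwhere(m)[:,::-1].astype(np.float32);print(x["conf"],len(p),p.min(0),p.max(0),cv2.minAreaRect(p))
E
```

```text
0.59 2139 [244. 169.] [296. 223.] ((269.7000427246094, 194.59999084472656), (51.0, 50.80000305175781), 53.13010025024414)
```

View pics/w2c.png

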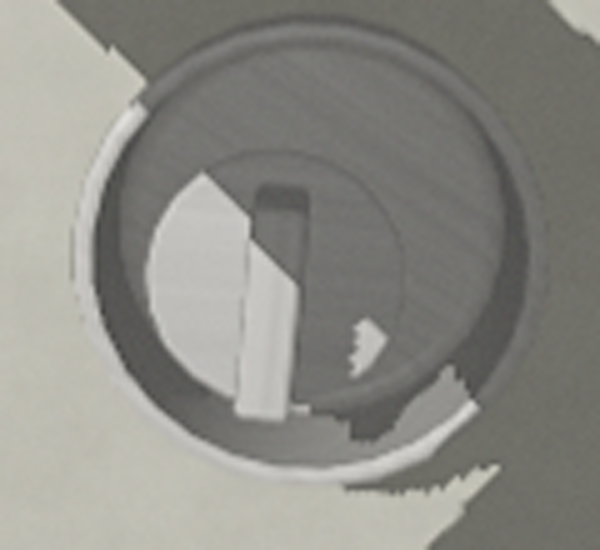

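The crop shows the bar's top face with corners at about (252,207), (306,209), (290,415) and (237,415). It is tilted about 4° from the picture's vertical.

```bash
python3 - <<'E'
from h import *
np.set_printoptions(precision=1,suppress=True)
c=cal("wrist");s=get_obs()
P=np.array([onz(c,(215+u/5-.4,140+v/5-.4),90) for u,v in((252,207),(306,209),(290,415),(237,415))])
print(P);m=P.mean(0);print(m,[np.linalg.norm(P[i]-P[(i+1)%4]) for i in range(4)])
ax=(P[0]+P[1]-P[2]-P[3]);t=tool(ax);print("tool xy angle of bar deg",np.degrees(np.arctan2(t[1],t[0])),"tool cm",tool(m-s["ee_pos"]),s["ee_pos"],"world ang",np.degrees(np.arctan2(ax[1],ax[0])))
o=[onz(c,(215+u/5-.4,140+v/5-.4),50) for u,v in((310,16),(310,482),(73,250),(545,230))];print("pot",np.mean(o,0))
E
```

```text
[[503.5  95.1  90. ]
 [511.6 102.5  90. ]
 [539.9  68.8  90. ]
 [532.   61.   90. ]]
[521.8  81.9  90. ] [np.float64(10.907356535835893), np.float64(44.00162219822562), np.float64(11.143243880259535), np.float64(44.43620535765299)]
tool xy angle of bar deg 4.579972656175055 tool cm [ 0.  -1.  12.8] [528.7  88.7 217.8] world ang 129.93194705233682
pot [523.8  90.7  50. ]
```

Call:
{"op": "move_arm", "data": {
  "rows": [
    [0,-1.0,2,4.6,100],
    [0,0,4,0,100],
    [0,0,4,0,100],
    [0,0,3,0,100],
    [0,0,1.5,0,100],
    [0,0,0.8,0,100],
    [0,0,0.2,0,100],
    [0,0,0,0,0],
    [0,0,0,0,0],
    [0,0,0,0,0]
  ]
}}

```text
t: 11.72
ee_pos: [521.3, 82.5, 63.2]
orientation: [1.328, 2.846, 0.001]
ft_force: [0.2, -0.5, 0.1]
width: 61.1
grasp_force: 0.0
```

Call:
{"op": "move_arm", "data": {
  "rows": [
    [0,0,0,0,0],
    [0,0,0,0,0],
    [0,0,0,0,0],
    [0,0,0,0,0],
    [0,0,0,0,0],
    [0,0,0,0,0],
    [0,0,0,0,0]
  ]
}}

```text
t: 12.6
ee_pos: [521.0, 82.4, 62.6]
orientation: [-1.328, -2.847, 0.0]
ft_force: [-0.1, 0.4, -0.5]
width: 11.9
grasp_force: 30.0
```

Call:
{"op": "move_arm", "data": {
  "rows": [
    [0,0,-0.5,0,0],
    [0,0,-2,0,0],
    [0,0,-4,0,0],
    [0,0,-4,0,0],
    [0,0,-4,0,0],
    [-3,-2.6,0,0,0],
    [-3,-2.6,0,0,0],
    [-3,-2.6,0,0,0],
    [-3,-2.6,0,0,0]
  ]
}}

```text
t: 13.72
ee_pos: [518.0, -77.5, 207.9]
orientation: [-1.328, -2.847, 0.0]
ft_force: [0.6, -0.9, -2.3]
width: 12.0
grasp_force: 30.0
```

Call:
{"op": "move_arm", "data": {
  "rows": [
    [-3,-2.6,0,0,0],
    [-3,-2.6,0,0,0],
    [-3,-2.6,0,0,0],
    [-3,-2.6,0,0,0],
    [0,0,0,10,0],
    [0,0,0,10,0],
    [0,0,0,10,0],
    [0,0,0,10,0],
    [0,0,0,10,0],
    [0,0,0,10,0]
  ]
}}

```text
t: 14.98
ee_pos: [515.4, -235.0, 207.7]
orientation: [-2.579, -1.794, 0.001]
ft_force: [1.3, -0.4, -2.5]
width: 11.9
grasp_force: 30.0
```

Call:
{"op": "move_arm", "data": {
  "rows": [
    [0,0,0,10,0],
    [0,0,0,10,0],
    [0,0,0,10,0],
    [0,0,0,10,0],
    [0,0,0,10,0],
    [0,0,0,10,0],
    [0,0,0,10,0],
    [0,0,0,10,0],
    [0,0,0,10,0],
    [0,0,0,10,0]
  ]
}}

```text
t: 16.23
ee_pos: [515.5, -235.0, 207.7]
orientation: [-3.032, 0.822, 0.001]
ft_force: [-0.5, -0.3, -2.1]
width: 12.1
grasp_force: 30.0
```

Call:
{"op": "move_arm", "data": {
  "rows": [
    [0,0,0,10,0],
    [0,0,0,10,0],
    [0,0,0,0,0],
    [0,0,0,0,0]
  ]
}}

```text
t: 16.73
ee_pos: [515.7, -235.1, 207.7]
orientation: [2.849, -1.324, -0.0]
ft_force: [0.4, -0.3, -1.3]
width: 11.8
grasp_force: 30.0
```

```bash
python3 look.py w3 plug_bar:200 fixture_mouth:66 fixture:40; python3 -c "from h import *;print(get_obs()['qpos'],get_obs()['grasp_force'])"
```

```text
t 16.775 tcp [ 515.72 -235.09  207.69] R [ 0.64 -0.76 -0.   -0.76 -0.64  0.   -0.    0.   -1.  ] f [ 0.26  0.55 -1.62] 11.740328445307005
plug_bar [280.6, 245.8] 0.75 [ 516.38 -238.25  200.  ] tool cm [0.28 0.15 0.77]
fixture_mouth [281.5, 119.8] 0.8 [ 565.84 -299.53   66.  ] tool cm [ 8.16  0.31 14.17]
fixture_mouth [134.8, 167.6] 0.68 [ 653.87 -162.88   66.  ] tool cm [  3.37 -15.22  14.17]
fixture [282.7, 117.0] 0.83 [ 566.89 -303.23   40.  ] tool cm [ 8.51  0.47 16.77]
fixture [281.8, 243.1] 0.72 [ 471.99 -190.31   40.  ] tool cm [-6.24  0.47 16.77]
[-4.48691251e-01  3.56691883e-01  1.77268031e+00 -9.10561967e-06
  1.01222250e+00  1.99395306e+00] 29.989977478981018
```

View pics/w3.png

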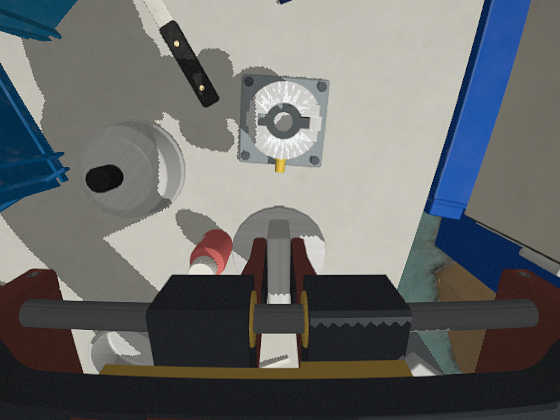

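The wrist view shows the fixture mouth at (284,122), its stub at (280,165) and the slots running left–right. The plug is in the fingers with its collar centred at about (280,250). I'll enlarge both.

```bash
python3 - <<'E'
from h import *
im=cv2.imread("pics/w3.png")
f=lambda a:cv2.resize(a,None,fx=4,fy=4,interpolation=cv2.INTER_CUBIC)
a=f(im[65:175,235:335]);b=f(im[195:305,230:330]);cv2.imwrite("pics/w3c.png",np.hstack([a,b]))
E
```

```text
(no output)
```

View pics/w3c.png

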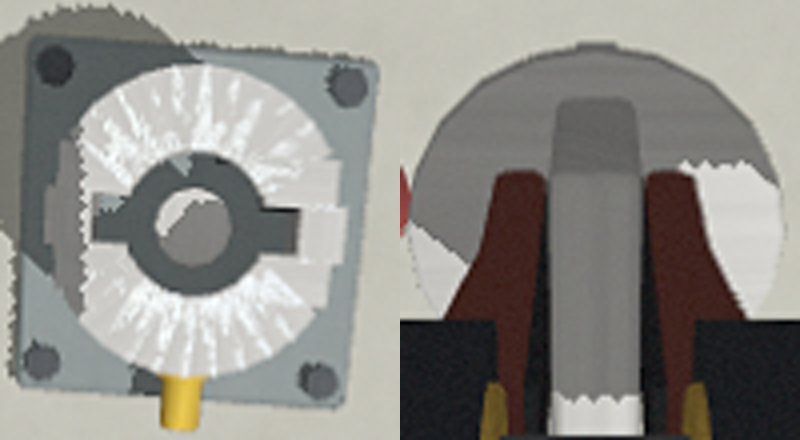

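The crop shows the bore centred at (195,224), with slot ends at (92,217) and (298,231). The bar's top front edge is at row 172, columns 152–240, and the collar's front edge is at (197,43) with its sides at columns 10 and 385.

```bash
python3 - <<'E'
from h import *
np.set_printoptions(precision=1,suppress=True)
c=cal("wrist");s=get_obs();T=s["ee_pos"]
A=lambda x,y:(235+x/4-.4,65+y/4-.4); B=lambda x,y:(230+x/4-.4,195+y/4-.4)
ti=lambda uv,z:tool(onz(c,uv,z)-T)*10
m=onz(c,A(195,224),66);l=onz(c,A(92,217),66);r=onz(c,A(298,231),66);d=r-l
print("mouth",m,(l+r)/2,"len",np.linalg.norm(d),"slot world deg",np.degrees(np.arctan2(d[1],d[0])),"tool deg",np.degrees(np.arctan2(tool(d)[1],tool(d)[0])))
print("mouth tool mm",tool(m-T)*10)
z=T[2]+28
print("bar edge",ti(B(152,172),z),ti(B(240,172),z))
print("collar front lower",ti(B(197,43),T[2]-10),"upper",ti(B(197,47),T[2]-4),"sides",ti(B(10,225),T[2]-7),ti(B(385,225),T[2]-7))
E
```

```text
mouth [ 563.9 -300.3   66. ] [ 563.9 -300.4   66. ] len 51.88240362422038 slot world deg -143.60016611936825 tool deg 93.64723297532782
mouth tool mm [ 80.8   5.1 141.7]
bar edge [ 22.6  -5.2 -28. ] [ 22.6   5.6 -28. ]
collar front lower [28.6  0.4 10. ] upper [29.6  0.4  4. ] sides [ -0.3 -29.    7. ] [-0.3 30.1  7. ]
```

Call:
{"op": "move_arm", "data": {
  "rows": [
    [4.04,0.25,0,0,0],
    [4.04,0.25,0,-9.6,0],
    [0,0,0,-9.6,0],
    [0,0,0,-9.6,0],
    [0,0,0,-9.6,0],
    [0,0,0,-9.6,0],
    [0,0,0,-9.6,0],
    [0,0,0,-9.6,0],
    [0,0,0,-9.6,0],
    [0,0,0,-9.6,0]
  ]
}}

```text
t: 18.18
ee_pos: [563.9, -300.2, 207.6]
orientation: [-2.981, -0.99, 0.0]
ft_force: [-0.1, -0.2, -0.9]
width: 11.9
grasp_force: 30.0
```

Call:
{"op": "move_arm", "data": {
  "rows": [
    [0.08,0,3,0,0],
    [0,0,2.8,0,0],
    [0,0,1,0,0],
    [0,0,0.5,0,0],
    [0,0,0,0,0],
    [0,0,0,0,0]
  ]
}}

```text
t: 18.92
ee_pos: [565.1, -300.1, 135.7]
orientation: [2.983, 0.98, 0.002]
ft_force: [0.5, 0.1, -2.5]
width: 11.8
grasp_force: 30.0
```

Call:
{"op": "move_arm", "data": {
  "rows": [
    [0,0,0.5,0,0],
    [0,0,0.4,0,0],
    [0,0,0.3,0,0],
    [0,0,0.3,0,0],
    [0,0,0.2,0,0],
    [0,0,0,0,0]
  ]
}}

```text
t: 19.68
ee_pos: [564.5, -299.7, 117.5]
orientation: [-2.984, -0.98, 0.0]
ft_force: [-0.7, 0.3, -2.8]
width: 12.2
grasp_force: 30.0
```

Call:
{"op": "move_arm", "data": {
  "rows": [
    [0,0,0.6,0,0],
    [0,0,0.6,0,0],
    [0,0,0.5,0,0],
    [0,0,0,0,0]
  ]
}}

```text
t: 20.18
ee_pos: [564.2, -299.6, 100.0]
orientation: [-2.984, -0.98, 0.001]
ft_force: [0.4, -0.4, -1.5]
width: 12.0
grasp_force: 30.0
```

```bash
python3 -c "
from h import *
optics.get_image('top')
s=get_obs();print(s['ft_force'],s['moment'],s['ee_pos'],s['width'])"
```

```text
[ 0.07825955 -0.16852344 -1.43547529] [ 0.00521231  0.1109936  -0.00352838] [ 564.40460578 -299.70856636  100.35039372] 11.56324416468825
```

Call:
{"op": "move_arm", "data": {
  "rows": [
    [0,0,0.3,0,0],
    [0,0,0.2,0,0],
    [0,0,0.2,0,0],
    [0,0,0.2,0,0],
    [0,0,0,0,0]
  ]
}}

```text
t: 20.85
ee_pos: [564.4, -299.7, 91.5]
orientation: [-2.984, -0.981, 0.0]
ft_force: [-0.8, -0.3, -1.8]
width: 11.7
grasp_force: 30.0
```

Lugs are in the slots with no contact force. On to the spring.

Call:
{"op": "move_arm", "data": {
  "rows": [
    [0,0,0.3,0,0],
    [0,0,0.3,0,0],
    [0,0,0.2,0,0],
    [0,0,0.2,0,0],
    [0,0,0,0,0]
  ]
}}

```text
t: 21.48
ee_pos: [564.8, -299.9, 81.9]
orientation: [2.984, 0.981, 0.001]
ft_force: [-0.2, 0.2, 3.5]
width: 12.0
grasp_force: 30.0
```

Call:
{"op": "move_arm", "data": {
  "rows": [
    [0,0,0.2,0,0],
    [0,0,0.15,0,0],
    [0,0,0.1,0,0],
    [0,0,0,0,0]
  ]
}}

```text
t: 21.98
ee_pos: [564.8, -299.9, 77.8]
orientation: [2.984, 0.98, 0.001]
ft_force: [-1.2, 0.3, 6.5]
width: 11.9
grasp_force: 30.0
```

Call:
{"op": "move_arm", "data": {
  "rows": [
    [0,0,0.1,0,0],
    [0,0,0.1,0,0],
    [0,0,0,0,0]
  ]
}}

```text
t: 22.35
ee_pos: [564.8, -299.9, 76.6]
orientation: [2.984, 0.98, 0.001]
ft_force: [-3.1, 1.4, 13.3]
width: 12.1
grasp_force: 30.0
```

Call:
{"op": "move_arm", "data": {
  "rows": [
    [0,0,0,8,0],
    [0,0,0,8,0],
    [0,0,0,8,0],
    [0,0,0,8,0],
    [0,0,0,8,0],
    [0,0,0,0,0]
  ]
}}

```text
t: 23.1
ee_pos: [565.3, -300.6, 76.6]
orientation: [3.138, -0.102, 0.003]
ft_force: [-2.7, -1.0, 10.8]
width: 12.0
grasp_force: 30.0
```

Call:
{"op": "move_arm", "data": {
  "rows": [
    [0,0,0,8,0],
    [0,0,0.05,8,0],
    [0,0,0,8,0],
    [0,0,0,8,0],
    [0,0,0,8,0],
    [0,0,0.05,8,0],
    [0,0,0,1,0],
    [0,0,0,0,0]
  ]
}}

```text
t: 24.1
ee_pos: [565.3, -300.8, 76.6]
orientation: [2.816, -1.392, 0.004]
ft_force: [-4.5, -1.0, 18.4]
width: 11.5
grasp_force: 30.0
```

```bash
python3 look.py w4 plug_bar:90; python3 -c "
from h import *
s=get_obs();print(s['ft_force'],s['moment'],s['ee_pos'],s['width'],s['grasp_force'])
im=cv2.imread('pics/w4.png');cv2.imwrite('pics/w4c.png',cv2.resize(im[150:330,190:370],None,fx=3,fy=3))"
```

```text
t 24.15 tcp [ 565.32 -300.81   76.61] R [ 0.61 -0.79  0.   -0.79 -0.61 -0.    0.   -0.   -1.  ] f [-4.92 -0.22 18.49] 11.79269025406674
plug_bar [280.2, 243.8] 0.63 [ 572.38 -311.9    90.  ] tool cm [ 1.31  0.11 -1.34]
[-4.24200127 -0.71530507 18.74616864] [0.22802945 1.09269471 0.1167671 ] [ 565.31229773 -300.82135435   76.5956688 ] 11.898217315715398 30.007934868335724
```

View pics/w4.png

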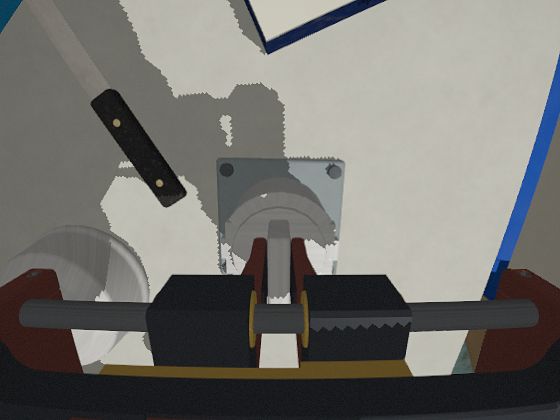

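The bar has turned with the gripper, about 89° from the slots. The TCP has stayed at 76.6 mm against about 18 N, so the collar is on the rim. Handing in.

```bash
python3 -c "
from h import *
print(close_job())"
```

```text
the job is handed in; nothing more can be done
None
```

I handed the job in at about 24 s, still gripping the plug: it is turned about 89° from the slots and pressed home with about 18 N, and the lid stands on the free table; the hand-in gave no verdict.

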